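# Open the sweet jar in the counter brace

### The job

Slide the square sweet jar with the red cap along the counter, without lifting or tipping it, fully home into the blue brace, which stops the jar from turning. Then unscrew its tight red cap anticlockwise, only until the threads let go (about a sixth of a turn, always less than a quarter turn), raise it straight up and finish still gripping it, level and centred over the mouth, with its lower edge about 2 cm above the glass mouth of the braced jar. Leave the other goods and the card terminal where they are.

Things in the scene. Friction and masses are not known exactly. Their poses are not given: they have to be found in the camera images.
- jar_mid (a point): Square smooth glass jar of red, orange and white sweets, loose, 0.5 kg, slides easily: body 64 x 64 mm, 64 mm high, then a round neck, 40 mm diameter, up to the mouth 94 mm above the counter. Point: centre of the square body, 32 mm up; x, y square to its faces, z up. It starts on one of two white outlines off the brace's open side, within 0.1 rad of square to the brace.
- jar_mouth (a point): Centre of the jar's mouth (top of the glass neck), 94 mm above its underside; axes as the jar's. Three short threads on the neck hold the cap and a springy seal presses it up. Turning it takes about 0.3 N m, more than the jar's friction on the counter, so an unbraced jar turns along; sliding or squaring up the jar by its cap does not loosen it.
- cap_mid (a point): Red round screw cap of that jar, 58 mm diameter, 22 mm high, 45 g; white pointer line on top along its x. Point: on its axis, half-way up (11 mm above its lower edge). Screwed on, its lower edge is 80 mm and its top 102 mm above the counter. Grip it across the diameter at any yaw; fingertips must stay above 68 mm, as the square glass body begins at 64 mm.
- cap_top (a point): Centre of the cap's top face; axes as the cap's. Cap yaw relative to the jar (x against x, anticlockwise from above) starts at 0.05 to 0.20 rad; the threads let go at 0.98 rad and the cap is free up to 1.40; past 1.45 is too far. So a turn of 1.0 to 1.1 rad always frees it. It rises at most 4 mm in turning; pulled up too early, it lifts the jar.
- brace_seat (a point): Blue steel brace fixed to the counter: pocket open towards its +y. Point: on the counter, mid-pocket, where the jar's centre belongs, faces square to it. Side walls 68 mm apart (along x), 40 mm high, to y = 45 mm, then flared to 90 mm at y = 80 mm; end wall at y = -34 mm. White outlines near x = -65 and +65, y = 250 mm. Bring the jar to x = 0, y = 130 mm, then straight in.
- yellow_jar_mid (a point): The other jar, same size, with a yellow cap (102 mm high to the top) and green, yellow and blue sweets, on the other white outline; leave it alone. The point is half-way up, 51 mm above its underside.
- terminal_mid (a point): Grey card payment terminal, 160 x 78 mm, 32 mm high, loose, leave alone; its centre, 16 mm up.
- shampoo_mid (a point): Green bottle with a narrow neck, 52 mm diameter, 170 mm tall, near the edge of the work area, leave alone; centre half-way up.
- lotion_mid (a point): White lotion bottle, 56 mm diameter, 150 mm tall, near the edge of the work area, leave alone; centre half-way up.
- roll_on_mid (a point): Blue can, 44 mm diameter, 100 mm tall, near the edge of the work area, leave alone; centre half-way up.
There are look-alikes about, which are no part of the job. Leave any brown or purple look-alike of the part that bears jar_mid alone.

How it is judged:
By the outcome, as a careful person would: the job done as asked, in the order asked, and still so for the second after the job is handed in, while the arm keeps its last pose, push and grip.
It also fails if it takes over 43 s, if anything falls off the work surface, if the arm or the gripper's body presses on something with over 40 N, if the wrist force passes 120 N, or if a joint passes its speed limit or range.

### The arm

A 6-joint arm with a two-finger parallel gripper is mounted at the origin on the work surface. World frame = base frame: x ahead of the robot, y to its left, z up, the work surface at z = 0. Lengths are in m, angles in rad, forces in N, time in s.
With the tool pointing down it reaches from about 0.325 to 0.775 m from the base axis. Payload 5.5 kg.
Tool frame: the origin (TCP) lies between the finger pads; the fingertips stand 8 mm ahead of it and the grasp point (between the pads) lies 11 mm behind it (tcp_to_tips is the distance from the TCP to the fingertips, in m); z points along the fingers, y is the direction in which the jaws open and shut (so a half turn about z gives the same grasp; the last joint's range is limited). The gripper opens to 88 mm and grips with 3 to 60 N. Pads are 20 mm wide; open, the fingers measure 115 mm over their backs; the gripper's body (75 mm by 178 mm) begins 61 mm behind the grasp point.
Start: joints at [-1.303, 0.091, 1.231, -0, 1.82, -0.057], TCP at [0.191, -0.569, 0.203] pointing down, gripper open.
Joint ranges: [-2.87, 2.87], [-0.86, 2.18], [0.17, 2.46], [-1.51, 4.65], [0.06, 2.69], [-2.65, 2.65]. Speed limits (rad/s): [2.57, 2.57, 3.01, 3.14, 3.14, 3.14].

### API

Orientations are given as a unit quaternion [w, x, y, z].
In Python, from bench import * gives the robot as it stands. Calls block until the motion is done:
- move_to(position, orientation): joint-space move of the TCP to a pose.
- move_l(position, speed=0.15, orientation=None): straight line of the TCP; orientation=None keeps the orientation; speed is the mean speed in m/s.
- movej(angles): joint-space move.
- gripper_open() and close(): open the fingers fully, or close them until they stop; the grip force is fixed at half the most.
- hold(seconds).
- inverse_kinematics(position, orientation): joint angles nearest the present ones, or None.
- state(): the state.
- get_image(name): name is "side" or "top" or "wrist"; returns a dict with "frame" (400x640x3 uint8, blue, green, red), "depth" (400x640 float32, m along the optical axis (not along the pixel's ray), 0 where there is no reading), "camera_matrix" (3x3 intrinsics, pixels), "k1" (the pictures are not rectified: a ray, as slopes to the right and down, at radius r is drawn at 1 + k1 r^2 times it, then the intrinsics apply), "view" (4x4, takes a point from world to camera coordinates). Camera axes: x right, y up, looking along -z (the intrinsics and any distortion apply to the point x, -y, -z); pixel columns grow to the right and rows downward; lengths in m; the calibration is good to about 2 mm. A picture is of the moment at which its call begins.
A pose or a line that the arm cannot do raises IKError and nothing moves.
- job_done(): hands the job in, once; it reports no verdict.
The state is a dict: "time": time; "joint_pos": joint angles; "dq": joint speeds; "joint_torque": joint torques, N m; "ee_pos": TCP position; "ee_rot": TCP orientation; "ft_force": force on the tool from outside, world axes, zero at the start; "moment": the same for the moment, N m; "finger_gap": finger opening in m.
Only numpy, scipy, OpenCV 4.12 (cv2) and the standard library are available. Lean on these libraries where they do the work, as an engineer would, in place of code of your own. Each camera call takes 0.05 s, during which the arm holds its last target.

## Working session

There is one attempt and no reset: what is moved stays moved. The work goes in short steps, each a Python script; the robot and the scene stay as the last script left them, time stands still between calls to the robot, and variables do not carry over. Pictures are saved under pics/ and viewed, and the job is handed in when it is done.

```bash
mkdir -p pics; ls; cat > h.py <<'E'
from bench import *
import numpy as np, cv2
def snap(n,fn=None):
    im=get_image(n)
    if fn: cv2.imwrite('pics/'+fn,im['frame'])
    return im
def ray(im,u,v):
    K=np.array(im['camera_matrix']);k=im['k1']
    d=np.array([(u-K[0,2])/K[0,0],(v-K[1,2])/K[1,1]]);s=d.copy()
    for _ in range(30): s=d/(1+k*(s@s))
    V=np.array(im['view']);R=V[:3,:3]
    return -R.T@V[:3,3], R.T@np.array([s[0],-s[1],-1.])
def onplane(im,u,v,z):
    o,d=ray(im,u,v); return o+d*(z-o[2])/d[2]
def proj(im,p):
    V=np.array(im['view']);K=np.array(im['camera_matrix']);c=V[:3,:3]@np.array(p)+V[:3,3]
    s=np.array([c[0],-c[1]])/-c[2]; s=s*(1+im['k1']*(s@s))
    return np.array([K[0,0]*s[0]+K[0,2],K[1,1]*s[1]+K[1,2]])
E
python3 - <<'E'
from h import *
for n in ['top','side','wrist']:
    im=snap(n,n+'0.png'); o,d=ray(im,320,200); print(n,o.round(3),d.round(3),im['k1'])
s=state(); print({k:np.round(s[k],3) for k in s})
E
```

```text
pics
top [0.392 0.01  0.986] [ 0.181  0.009 -0.983] 0.012347188330300013
side [0.055 0.51  0.858] [ 0.491 -0.477 -0.729] -0.009157022304392685
wrist [ 0.259 -0.546  0.384] [-0.254 -0.086 -0.963] -0.030254327170626042
{'time': np.float64(0.15), 'joint_pos': array([-1.303,  0.092,  1.232, -0.   ,  1.82 , -0.057]), 'dq': array([-0.   , -0.001, -0.001,  0.   , -0.001, -0.   ]), 'joint_torque': array([-0.0000e+00, -4.4705e+01, -4.0691e+01,  7.0000e-02,  2.7000e-02,
       -0.0000e+00]), 'ee_pos': array([ 0.191, -0.568,  0.202]), 'ee_rot': array([-0.001,  0.987,  0.162, -0.   ]), 'ft_force': array([ 0.017, -0.366, -0.08 ]), 'moment': array([ 0.051, -0.025,  0.02 ]), 'finger_gap': np.float64(0.088)}
```

View pics/top0.png

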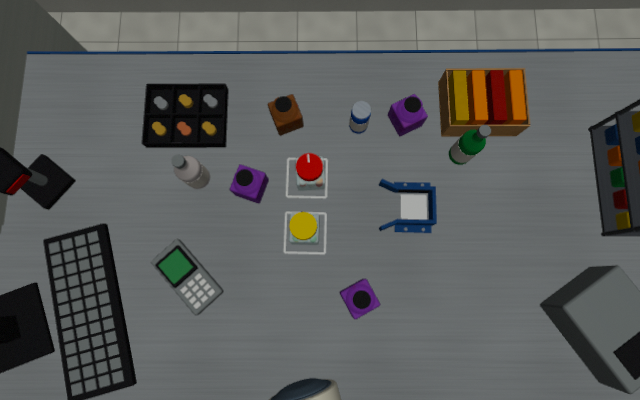

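View pics/side0.png

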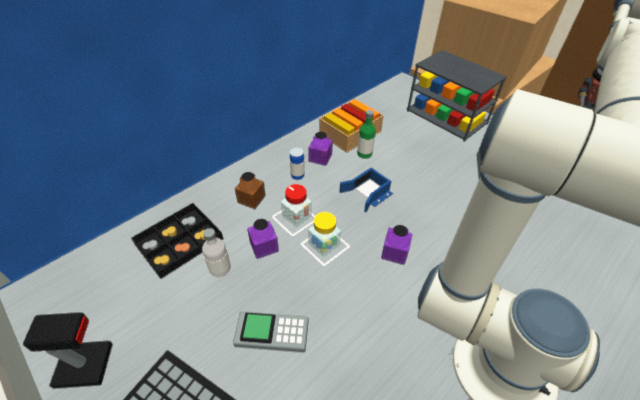

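The top view shows the red cap at (309,168), the yellow cap at (304,226) and the blue brace at (410,207), opening to the left. The look-alikes are brown (286,115) and purple (248,183), (408,113) and (360,298), all with black caps. The target is the only jar with a red cap, on the upper outline. I'll enlarge that area and measure.

```bash
cat > seg.py <<'E'
from h import *
def capred(im):
    hsv=cv2.cvtColor(im['frame'],cv2.COLOR_BGR2HSV)
    m=((hsv[...,0]<8)|(hsv[...,0]>172))&(hsv[...,1]>170)&(hsv[...,2]>90)
    return m.astype(np.uint8)
def blobs(m,amin=40):
    n,l,s,c=cv2.connectedComponentsWithStats(m); return [(s[i],c[i],l==i) for i in range(1,n) if s[i][4]>=amin]
E
python3 - <<'E'
from seg import *
im=snap('top'); f=im['frame']
cv2.imwrite('pics/crop1.png',cv2.resize(f[70:320,220:470],None,fx=2.4,fy=2.4,interpolation=cv2.INTER_CUBIC))
for n in ['top','side']:
    im=snap(n); f=im['frame']
    for s,c,_ in blobs(capred(im)): print(n,'red',s,c.round(1),onplane(im,*c,0.102).round(3))
    hsv=cv2.cvtColor(f,cv2.COLOR_BGR2HSV)
    m=((abs(hsv[...,0].astype(int)-108)<10)&(hsv[...,1]>150)&(hsv[...,2]>40)).astype(np.uint8)
    for s,c,_ in blobs(m): print(n,'blue',s,c.round(1),onplane(im,*c,0.04).round(3))
im=snap('top')
for p in [(309,168),(304,226),(286,115),(248,183),(408,113),(360,298)]: print(p,onplane(im,*p,0.1).round(3))
E
```

```text
top red [491  70  16  50 619] [498.4  94.7] [ 0.787 -0.371  0.102]
top red [296 153  26  27 524] [308.9 166.6] [0.627 0.042 0.102]
top blue [  27   49  613    5 1213] [332.   51.3] [ 0.928 -0.01   0.04 ]
top blue [351 113  19  11  81] [359.  119.5] [ 0.756 -0.072  0.04 ]
top blue [607 124  12  21  63] [615.  136.8] [ 0.711 -0.654  0.04 ]
top blue [379 179  57  54 920] [412.2 209.1] [ 0.545 -0.187  0.04 ]
side red [478  89  17  20 144] [486.   97.4] [ 0.527 -0.766  0.102]
side red [467  94  12  15 102] [472.4 100.6] [ 0.549 -0.711  0.102]
side red [342 104  24  18 184] [354.4 111.8] [ 0.783 -0.352  0.102]
side red [448 111  16  15 146] [455.3 117.6] [ 0.532 -0.577  0.102]
side red [286 185  20  19 293] [295.7 193.8] [0.625 0.048 0.102]
side red [ 75 316  13  28 153] [ 81.3 329.4] [0.63  0.619 0.102]
side blue [    0     0   424   283 73280] [163.8  99.1] [1.392 0.05  0.04 ]
side blue [431  77  17  16 160] [437.7  84.3] [ 0.748 -0.812  0.04 ]
side blue [415  94  14  15 125] [420.6 100.9] [ 0.722 -0.663  0.04 ]
side blue [290 155  13   9  74] [296.4 159.2] [ 0.787 -0.093  0.04 ]
side blue [341 169  51  41 586] [371. 187.] [ 0.541 -0.174  0.04 ]
(309, 168) [0.624 0.042 0.1  ]
(304, 226) [0.5   0.051 0.1  ]
(286, 115) [0.743 0.092 0.1  ]
(248, 183) [0.592 0.17  0.1  ]
(408, 113) [ 0.747 -0.173  0.1  ]
(360, 298) [ 0.355 -0.062  0.1  ]
```

View pics/crop1.png

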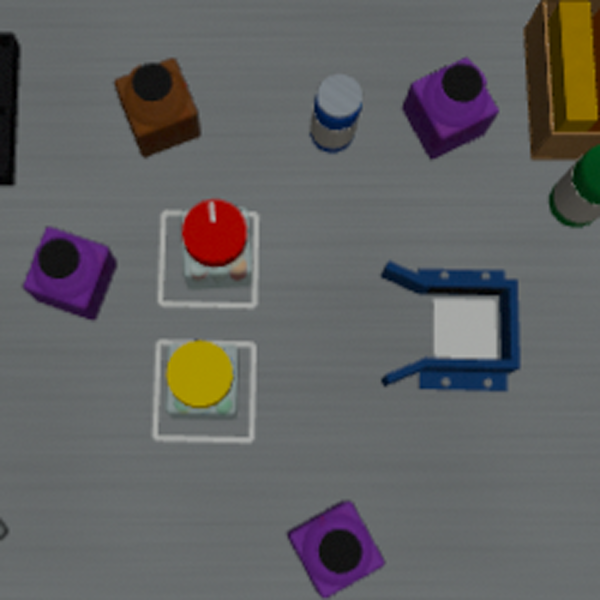

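The crop confirms it: red cap with its pointer towards image-up (world +x), clear jar with red and white sweets, and the brace opening to the left (world +y). Next I'll take closer wrist views.

```bash
cat >> h.py <<'E'
def Q(th): return [0.0,float(np.cos(th/2)),float(np.sin(th/2)),0.0]
E
python3 - <<'E'
from h import *
im=snap('top')
for n,p,z in [('shampoo',(484,132),.17),('shampoobase',(458,158),0),('lotion',(180,161),.15),('can',(361,107),.1)]: print(n,onplane(im,*p,z).round(3))
move_to([0.56,0.02,0.30],Q(0)); hold(0.3)
im=snap('wrist','w1.png'); print(state()['joint_pos'].round(2),im['camera_matrix'],state()['time']); np.savez('w1.npz',**im)
for n,p in [('jar',(.627,.042,.1)),('brace',(.545,-.19,0)),('y',(.5,.05,.1))]: print(n,proj(im,p).round(0))
move_to([0.50,-0.15,0.30],Q(0)); hold(0.3)
im=snap('wrist','w2.png'); print(state()['joint_pos'].round(2),state()['time']); np.savez('w2.npz',**im)
E
```

```text
shampoo [ 0.678 -0.307  0.17 ]
shampoobase [ 0.674 -0.308  0.   ]
lotion [0.626 0.3   0.15 ]
can [ 0.761 -0.071  0.1  ]
[-0.03  0.03  1.12  0.    1.99  1.55] [[358.97468689   0.         319.29899278]
 [  0.         358.97468689 197.4245792 ]
 [  0.           0.           1.        ]] 3.2417
jar [298. 105.]
brace [473. 166.]
y [292. 221.]
[-0.35 -0.08  1.22  0.    1.99  1.21] 4.3417
```

View pics/w1.png

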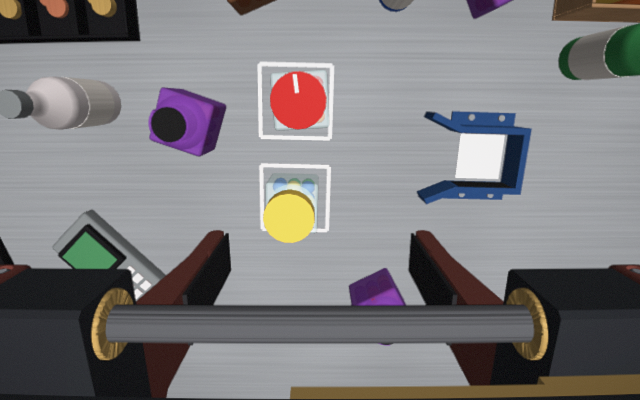

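View pics/w2.png

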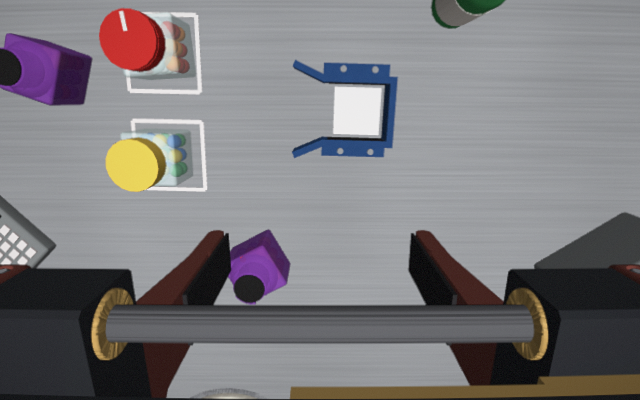

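In w1 the red jar's cap is at (298,100). In w2 the brace pocket has its white floor at (358,111) and its open side to the left. I'll enlarge both to read the edges.

```bash
python3 - <<'E'
import numpy as np,cv2
a=cv2.imread('pics/w2.png')[50:170,280:410]; b=cv2.imread('pics/w1.png')[55:145,250:345]; c=cv2.imread('pics/w2.png')[0:100,95:210]
f=lambda x:cv2.resize(x,(390,int(390*x.shape[0]/x.shape[1])),interpolation=cv2.INTER_CUBIC)
A=cv2.resize(a,None,fx=4.5,fy=4.5,interpolation=cv2.INTER_CUBIC)
cv2.imwrite('pics/c_br.png',A)
B,C=f(b),f(c); h=max(B.shape[0],C.shape[0]); o=np.zeros((h,780,3),np.uint8);o[:B.shape[0],:390]=B;o[:C.shape[0],390:]=C
cv2.imwrite('pics/c_jar.png',o)
E
```

```text
(no output)
```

View pics/c_br.png

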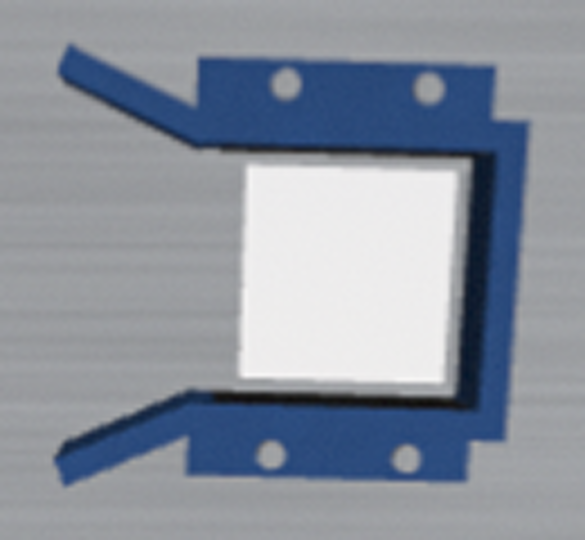

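View pics/c_jar.png

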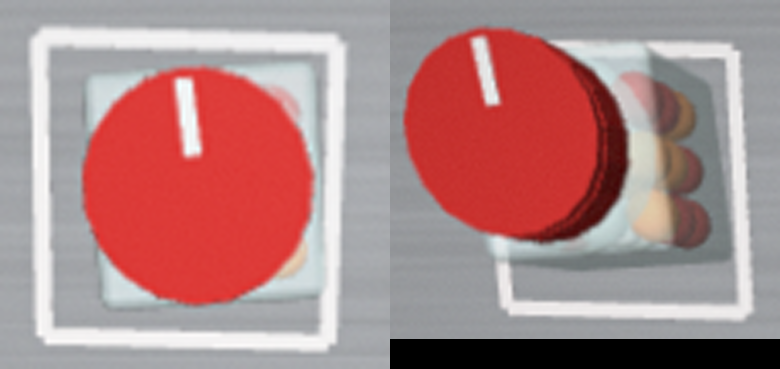

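The white floor plate is fully visible, so I can use it to fix brace_seat and yaw. The jar's glass shoulder corners can be read in the left crop at TL (88,75), TR (315,64) and BL (105,306).

```bash
python3 - <<'E'
from seg import *
w1=dict(np.load('w1.npz'));w2=dict(np.load('w2.npz'));top=snap('top')
w1['k1']=float(w1['k1']);w2['k1']=float(w2['k1'])
def floor(im,c,win):
    f=im['frame'];g=f.min(axis=2);m=np.zeros(g.shape,np.uint8)
    y0,y1,x0,x1=win; m[y0:y1,x0:x1]=(g[y0:y1,x0:x1]>205)
    b=max(blobs(m),key=lambda b:b[0][4]); print(b[0])
    cs,_=cv2.findContours(b[2].astype(np.uint8),cv2.RETR_EXTERNAL,cv2.CHAIN_APPROX_NONE)
    P=np.array([onplane(im,*p[0],0)[:2] for p in max(cs,key=len)],np.float32)
    r=cv2.minAreaRect(P*1000); print('floor',np.round(r[0],1),np.round(r[1],1),'deg',round(r[2],2), onplane(im,*b[1],0).round(4))
floor(w2,None,(75,150,325,390)); floor(w1,None,(125,190,450,510))
for n,im,zs in [('w1',w1,1),('w2',w2,1),('top',top,0)]:
    m=capred(im)
    f=im['frame']
    for s,c,l in blobs(m):
        if abs(onplane(im,*c,.102)[:2]-[.627,.042]).max()>.02: continue
        cs,_=cv2.findContours(l.astype(np.uint8),cv2.RETR_EXTERNAL,cv2.CHAIN_APPROX_NONE)
        hull=cv2.convexHull(max(cs,key=len))
        P=np.array([onplane(im,*p[0],.102)[:2] for p in hull],np.float32)
        print(n,s,'ell',np.round(cv2.minEnclosingCircle(P*1000)[0],1),round(cv2.minEnclosingCircle(P*1000)[1],1))
        hm=np.zeros(m.shape,np.uint8);cv2.fillConvexPoly(hm,hull,1); hm=cv2.erode(hm,np.ones((3,3),np.uint8))
        wm=hm*((f.min(axis=2)>140)).astype(np.uint8)
        ys,xs=np.nonzero(wm)
        if len(xs)<5: continue
        W=np.array([onplane(im,x,y,.102)[:2] for x,y in zip(xs,ys)],np.float32)
        vx,vy,x0,y0=cv2.fitLine(W,cv2.DIST_L2,0,.01,.01).ravel()
        if vx<0: vx,vy=-vx,-vy
        print('pointer yaw',np.arctan2(vy,vx).round(3),'ctr',W.mean(0),len(W))
k=390/95
q=[onplane(w1,250+(a+.5)/k-.5,55+(b+.5)/k-.5,.064)[:2] for a,b in [(88,75),(315,64),(105,306),(322,295)]]
print(np.round(q,4)); e=lambda a,b:(q[b]-q[a])
print('x axis yaw', np.arctan2(*e(2,0)[::-1]), 'y axis yaw-90',np.arctan2(*e(1,0)[::-1])-np.pi/2,'len',np.linalg.norm(e(2,0)),np.linalg.norm(e(1,0)))
E
```

```text
[ 333   87   48   48 2164]
floor [ 558.5 -197.5] [60.3 60.3] deg 88.98 [ 0.5591 -0.1976  0.    ]
[ 455  134   50   45 1932]
floor [ 558.1 -198. ] [60.5 60.2] deg 88.18 [ 0.5586 -0.1978  0.    ]
w1 [ 271   72   55   57 2303] ell [631.3  41.9] 28.2
pointer yaw 0.123 ctr [0.64824325 0.04384367] 84
w2 [  99    9   64   62 2789] ell [633.   38.7] 31.8
pointer yaw 0.12 ctr [0.6487445  0.04469459] 85
top [296 153  26  27 527] ell [627.7  41.3] 29.0
pointer yaw 0.077 ctr [0.64483684 0.04346261] 8
[[0.6609 0.0731]
 [0.6636 0.0118]
 [0.5993 0.0704]
 [0.6022 0.0096]]
x axis yaw 0.04299943855058395 y axis yaw-90 0.04357112654305806 len 0.061701961110352914 0.061329629263788266
```

```bash
python3 - <<'E'
from h import *
w2=dict(np.load('w2.npz'));w2['k1']=float(w2['k1'])
P=lambda a,b,z:onplane(w2,280+(a+.5)/4.5-.5,50+(b+.5)/4.5-.5,z)[:2]
for n,A,B,z,ref in [('wall+x',(205,147),(485,153),.04,-np.pi/2),('wall-x',(215,393),(475,405),.04,-np.pi/2),('end outer',(505,440),(529,122),.04,0),
  ('flange+x',(200,57),(495,66),.0,-np.pi/2),('flange-x',(188,474),(467,481),.0,-np.pi/2),('plate end',(447,383),(459,170),0,0),('plate front',(239,378),(246,166),0,0)]:
    p,q=P(*A,z),P(*B,z); d=q-p; print(n,p.round(4),q.round(4),'yaw',round(np.arctan2(d[1],d[0])-ref,3))
E
```

```text
wall+x [ 0.5924 -0.1556] [ 0.5911 -0.2291] yaw -0.017
wall-x [ 0.5284 -0.1587] [ 0.5253 -0.2295] yaw -0.044
end outer [ 0.5158 -0.2382] [ 0.5989 -0.2402] yaw -0.025
flange+x [ 0.6186 -0.1547] [ 0.6164 -0.2381] yaw -0.025
flange-x [ 0.5004 -0.1516] [ 0.4984 -0.2355] yaw -0.023
plate end [ 0.5276 -0.2282] [ 0.5881 -0.2291] yaw -0.015
plate front [ 0.5289 -0.1666] [ 0.589 -0.168] yaw -0.023
```

The brace seat is at about (0.559,-0.198) with yaw -0.024. The jar's centre is at (0.631,0.042) with yaw +0.043, and the cap pointer is at 0.122, so cap-to-jar is about 0.08. I'll grasp with the jaws along the jar's y axis.

```bash
python3 - <<'E'
from h import *
def rep(t): s=state(); print(t,'t',round(s['time'],2),'p',np.round(s['ee_pos'],4),'F',np.round(s['ft_force'],1),'M',np.round(s['moment'],2),'gap',round(s['finger_gap'],4),'q6',round(s['joint_pos'][5],2))
c=[0.6312,0.0417]
move_to([*c,0.17],Q(0.043)); rep('above')
move_l([*c,0.081],speed=0.1); hold(0.2); rep('down')
close(); hold(0.2); rep('grip')
snap('wrist','w3.png'); snap('top','t3.png'); snap('side','s3.png')
E
```

```text
above t 5.42 p [0.6314 0.0407 0.1714] F [ 0.1 -0.   1.3] M [0.   0.   0.01] gap 0.0877 q6 1.54
down t 6.67 p [0.6316 0.0417 0.0819] F [-0.5 -0.7 -0.1] M [-0.01 -0.    0.01] gap 0.0876 q6 1.54
grip t 7.49 p [0.6312 0.0418 0.081 ] F [ 0.7  0.  -0.1] M [ 0.18  0.03 -0.  ] gap 0.056 q6 1.54
```

View pics/w3.png

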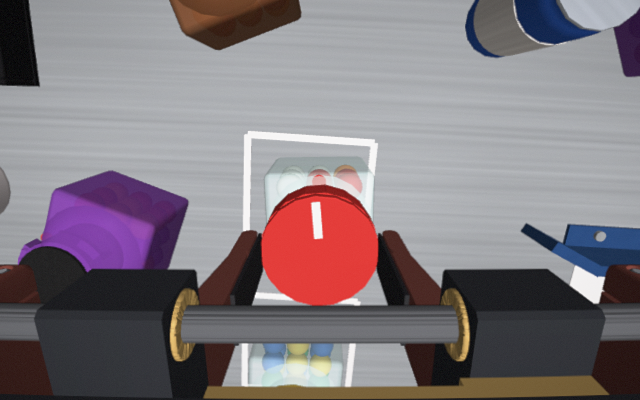

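```bash
python3 - <<'E'
from seg import *
im=snap('wrist'); s=state()
print(s['ee_pos'].round(4),proj(im,[*s['ee_pos'][:2],.102]))
for b,c,l in blobs(capred(im),1500):
    P=np.array([onplane(im,x,y,.102)[:2] for y,x in np.argwhere(l)],np.float32)
    print(b,P.mean(0))
    cs,_=cv2.findContours(l.astype(np.uint8),0,cv2.CHAIN_APPROX_NONE); h=cv2.convexHull(max(cs,key=len))[:,0]
    h=np.array([onplane(im,*p,.102)[:2] for p in h if p[1]>235],np.float32)
    A=np.c_[2*h,np.ones(len(h))]; r=np.linalg.lstsq(A,(h**2).sum(1),rcond=None)[0]; print('circ',r[:2],np.sqrt(r[2]+r[0]**2+r[1]**2),len(h))
E
```

```text
[0.6312 0.0418 0.081 ] [319.60735917 251.8021314 ]
[  261   186   117   120 10499] [0.6334608  0.04199039]
circ [0.63089723 0.04195154] 0.028681779132755658 20
```

The w3 view shows the cap centred between the pads at (320,250): the circle fit gives (0.6309,0.0420) against a TCP of (0.6312,0.0418). The grip is good, so I'll slide now.

```bash
cat >> h.py <<'E'
SEAT=np.array([0.559,-0.1977]); BY=-0.024
def B(x,y): c,s=np.cos(BY),np.sin(BY); return [float(SEAT[0]+c*x-s*y),float(SEAT[1]+s*x+c*y)]
def rep(t): s=state(); print(t,'t',round(s['time'],2),'p',np.round(s['ee_pos'],4),'F',np.round(s['ft_force'],1),'M',np.round(s['moment'],2),'gap',round(s['finger_gap'],4),'q6',round(s['joint_pos'][5],2))
E
python3 - <<'E'
from h import *
move_l([*B(0,0.13),0.081],speed=0.08,orientation=Q(BY)); hold(0.3); rep('pre')
snap('wrist','w4.png'); snap('top','t4.png'); snap('side','s4.png')
E
```

```text
pre t 9.76 p [ 0.5621 -0.0677  0.081 ] F [ 0.7  0.3 -0.8] M [-0.09 -0.06 -0.01] gap 0.0561 q6 1.41
```

View pics/w4.png

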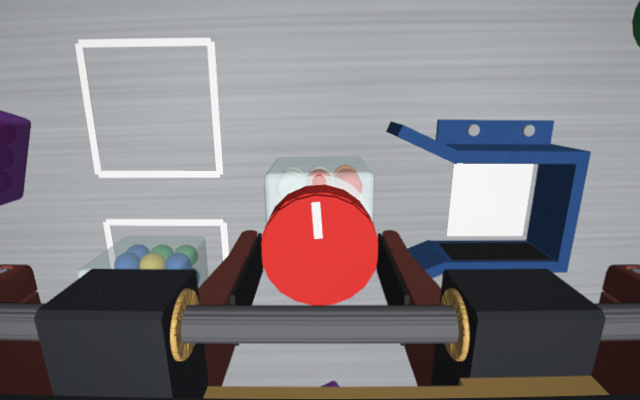

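View pics/s4.png

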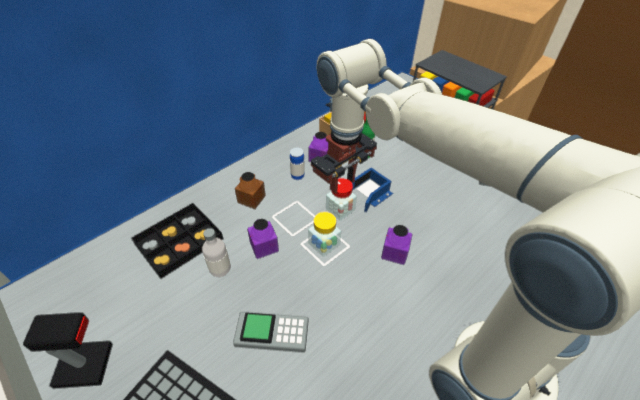

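The jar followed rigidly (same relative view, cap at (320,248)) and stands clear before the brace mouth at (390–590,120–270). I'll check the lateral alignment numerically, then move in step by step.

```bash
python3 - <<'E'
import cv2
a=cv2.imread('pics/w4.png')[110:290,255:605]
cv2.imwrite('pics/c4.png',cv2.resize(a,None,fx=2.25,fy=2.25,interpolation=cv2.INTER_CUBIC))
E
```

```text
(no output)
```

View pics/c4.png

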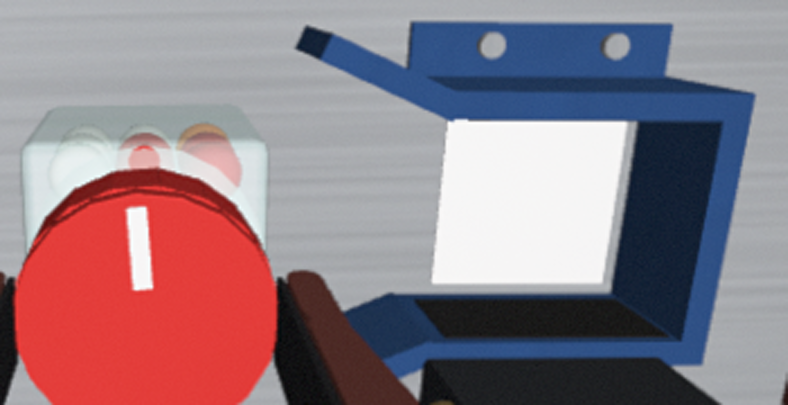

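```bash
python3 - <<'E'
from h import *
im=snap('wrist')
c,s=np.cos(BY),np.sin(BY)
def P(a,b,z):
    p=onplane(im,255+(a+.5)/2.25-.5,110+(b+.5)/2.25-.5,z)[:2]-SEAT; return (np.array([c*p[0]+s*p[1],-s*p[0]+c*p[1]])*1000).round(1)
for n,a,b,z in [('jar shoulder +x L',24,143,.064),('jar sh +x R',266,141,.064),('wall+x L',450,120,.04),('wall+x R',720,122,.04),('wall-x L',420,342,.04),('wall-x R',683,338,.04),('end top',721,123,.04),('end bot',683,338,.04),('plate',432,284,0),('plate',602,285,0)]: print(n,P(a,b,z))
E
```

```text
jar shoulder +x L [ 31.3 160.6]
jar sh +x R [31.8 99.7]
wall+x L [33.1 44.5]
wall+x R [ 32.7 -33.3]
wall-x L [-34.8  46.9]
wall-x R [-34.1 -34.3]
end top [ 32.4 -33.6]
end bot [-34.1 -34.3]
plate [-31.7  29.8]
plate [-32.3 -30.7]
```

Alignment is within 1 mm: the pocket mid is 0.8 mm towards -x, and the jar is square. I'll slide in with that correction.

```bash
python3 - <<'E'
from h import *
for y,v in [(0.06,.08),(0.03,.06),(0.004,.05),(-0.0012,.02)]:
    move_l([*B(-0.0007,y),0.081],speed=v,orientation=Q(BY)); hold(0.1); rep(y)
    if np.abs(state()['ft_force'][:2]).max()>15: print('high'); break
hold(.2); rep('end')
snap('wrist','w5.png'); snap('top','t5.png'); snap('side','s5.png')
E
```

```text
0.06 t 11.08 p [ 0.5597 -0.1379  0.081 ] F [-0.2 -1.4 -0.6] M [-0.31  0.05  0.01] gap 0.0562 q6 1.29
0.03 t 11.83 p [ 0.559  -0.1683  0.0811] F [-0.4 -1.2  0.2] M [-0.32  0.02  0.06] gap 0.0562 q6 1.25
0.004 t 12.6 p [ 0.5583 -0.1944  0.0811] F [ 0.5 -1.  -0.2] M [-0.33  0.   -0.03] gap 0.0558 q6 1.2
-0.0012 t 13.11 p [ 0.5583 -0.1986  0.081 ] F [ 1.1  2.1 -0.1] M [ 0.39 -0.04 -0.  ] gap 0.056 q6 1.2
end t 13.31 p [ 0.5583 -0.1987  0.081 ] F [0.1 2.  0.2] M [ 0.48 -0.02  0.01] gap 0.0557 q6 1.2
```

View pics/w5.png

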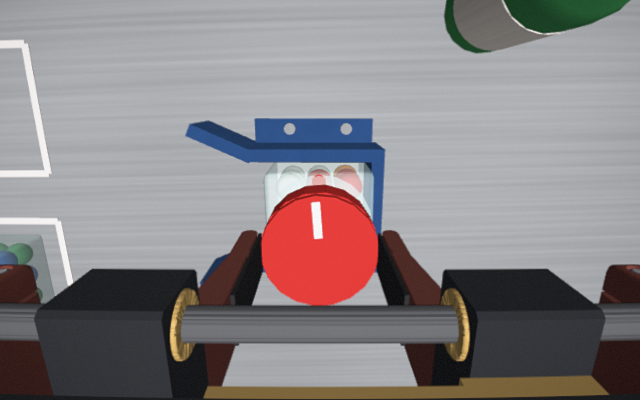

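```bash
python3 - <<'E'
from h import *
move_l([*B(-0.0007,-0.0022),0.081],speed=.02); hold(0.2); rep('nudge')
im=snap('wrist','w6.png')
cv2.imwrite('pics/c6.png',cv2.resize(im['frame'][110:230,180:400],None,fx=3.5,fy=3.5,interpolation=cv2.INTER_CUBIC))
E
```

```text
nudge t 13.91 p [ 0.5584 -0.1995  0.0811] F [1.2 5.  0.9] M [ 1.05 -0.14 -0.07] gap 0.0564 q6 1.19
```

View pics/c6.png

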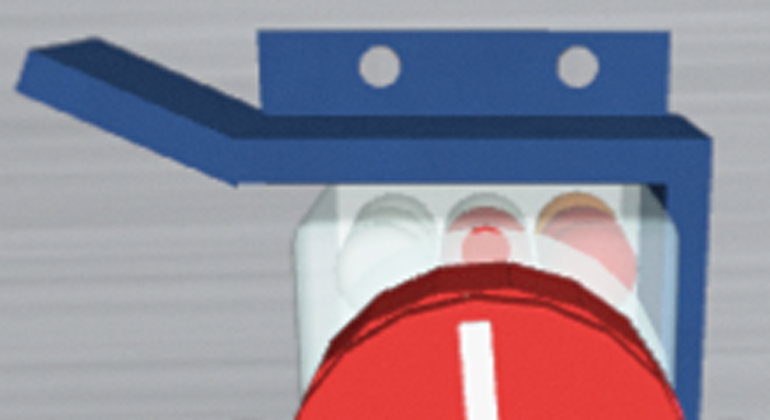

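The contact force rises to 5 N with the nudge, and the jar in the crop touches the end wall, so it is home. I'll relieve the push slightly, then turn in small steps while watching Fz.

```bash
python3 - <<'E'
from h import *
p=[*B(-0.0007,-0.0014)]
move_l([*p,0.081],speed=.02,orientation=Q(BY+0.02)); hold(.1); rep('relax')
z=0.081
for a in [0.2,0.4]:
    move_l([*p,z],speed=.05,orientation=Q(BY+a)); hold(.15); rep(a)
im=snap('wrist','w7.png')
E
```

```text
relax t 14.31 p [ 0.5582 -0.1992  0.081 ] F [0.3 3.7 1.4] M [ 0.82  0.05 -0.08] gap 0.0562 q6 1.18
0.2 t 14.79 p [ 0.5583 -0.1998  0.0813] F [-0.  -1.   3.6] M [-0.02 -0.02 -0.02] gap 0.0559 q6 1.0
0.4 t 15.29 p [ 0.5586 -0.1993  0.0816] F [0.7 0.2 5.5] M [ 0.1  -0.08 -0.01] gap 0.0556 q6 0.8
```

View pics/w7.png

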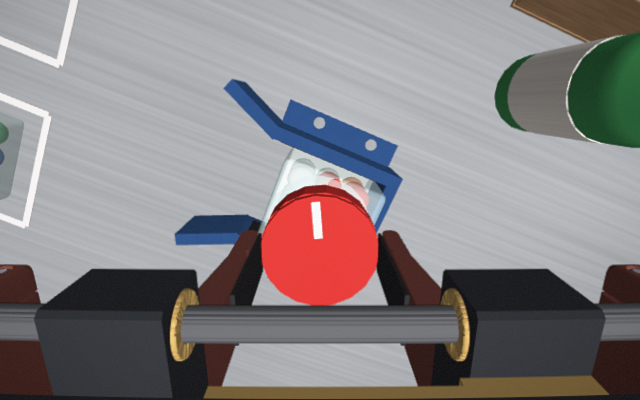

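The cap turns with the gripper (pointer still at (317,220) in the image), while the jar stays with the brace. Fz shows the cap pushing up, so I'll follow it gently.

```bash
python3 - <<'E'
from h import *
p=[*B(-0.0007,-0.0014)]
z=0.081
for a in [0.6,0.8,0.95,1.08]:
    fz=state()['ft_force'][2]
    if fz>2: z+=0.0007
    elif fz<-1: z-=0.0004
    move_l([*p,z],speed=.05,orientation=Q(BY+a)); hold(.15); rep((a,round(z,4)))
hold(.2); rep('end')
snap('wrist','w8.png'); snap('side','s8.png'); snap('top','t8.png')
E
```

```text
(0.6, 0.0817) t 15.84 p [ 0.5584 -0.1992  0.082 ] F [0.3 0.  5.9] M [ 0.07 -0.13  0.1 ] gap 0.0561 q6 0.6
(0.8, 0.0824) t 16.34 p [ 0.5583 -0.1992  0.0824] F [0.4 0.4 4.7] M [-0.01 -0.21  0.06] gap 0.0556 q6 0.4
(0.95, 0.0831) t 16.79 p [ 0.5583 -0.1993  0.0838] F [-0.6  0.3  6.9] M [0.02 0.04 0.12] gap 0.0562 q6 0.25
(1.08, 0.0838) t 17.23 p [ 0.5581 -0.1993  0.0839] F [ 0.4 -1.6  5.8] M [-0.04 -0.01  0.03] gap 0.0562 q6 0.12
end t 17.43 p [ 0.5581 -0.1993  0.0839] F [0.1 0.3 4.7] M [0.02 0.03 0.07] gap 0.056 q6 0.12
```

View pics/w8.png

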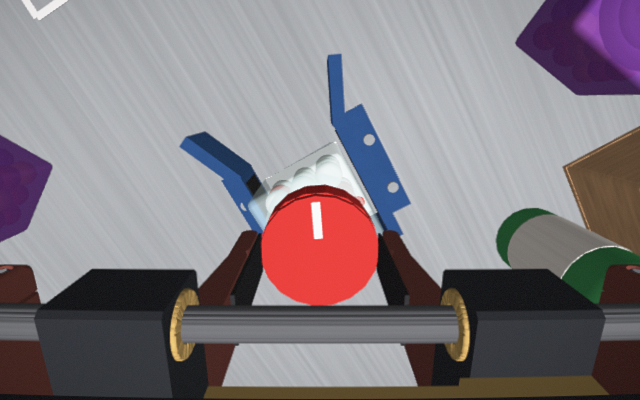

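```bash
python3 - <<'E'
from seg import *
im=snap('wrist');f=im['frame']
b=max(blobs(capred(im),1500),key=lambda b:b[0][4])
cs,_=cv2.findContours(b[2].astype(np.uint8),0,cv2.CHAIN_APPROX_NONE);hm=np.zeros(f.shape[:2],np.uint8);cv2.fillConvexPoly(hm,cv2.convexHull(max(cs,key=len)),1)
hm=cv2.erode(hm,np.ones((5,5),np.uint8))
ys,xs=np.nonzero(hm*(f.min(axis=2)>140).astype(np.uint8))
W=np.array([onplane(im,x,y,.105)[:2] for x,y in zip(xs,ys)],np.float32)
vx,vy,_,_=cv2.fitLine(W,cv2.DIST_L2,0,.01,.01).ravel(); print('pointer',np.arctan2(vy,vx)%np.pi, len(W))
cv2.imwrite('pics/c8.png',cv2.resize(f[40:250,170:430],None,fx=2.8,fy=2.8,interpolation=cv2.INTER_CUBIC))
E
```

```text
pointer 1.1294072 344
```

View pics/c8.png

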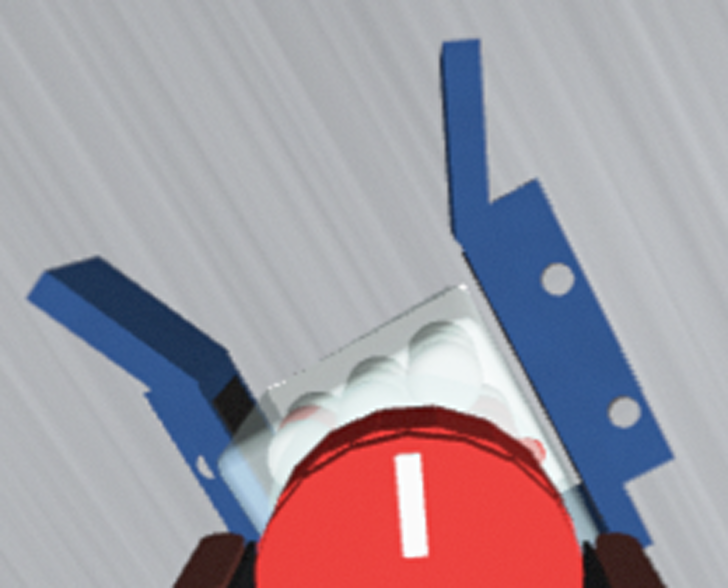

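The pointer is now at 1.13 rad world. I'll check the jar yaw from its lower front edge, (270,388) to (465,287) in the crop, then lift in steps watching Fz.

```bash
python3 - <<'E'
from h import *
im=snap('wrist')
P=lambda a,b,z:onplane(im,170+(a+.5)/2.8-.5,40+(b+.5)/2.8-.5,z)[:2]
for z in (0,):
    p,q=P(270,388,z),P(465,287,z);d=q-p;print(z,p,q,np.linalg.norm(d),'yaw',np.arctan2(d[1],d[0]))
s=state()['ee_pos']; xy=[float(s[0]),float(s[1])]
for z in [0.0846,0.0856,0.0866]:
    move_l([*B(-0.0007,-0.0014),z],speed=.02); hold(.15); rep(z)
snap('wrist','w9.png')
E
```

```text
0 [ 0.52996877 -0.16677255] [ 0.58905784 -0.16928517] 0.059142467387677686 yaw -0.042497013752294324
0.0846 t 18.07 p [ 0.558  -0.1991  0.0841] F [ 0.8 -0.7  1.6] M [-0.15 -0.03 -0.01] gap 0.0565 q6 0.12
0.0856 t 18.48 p [ 0.5581 -0.199   0.0852] F [ 0.9 -0.6  0.1] M [-0.02 -0.04  0.02] gap 0.056 q6 0.11
0.0866 t 18.88 p [ 0.5583 -0.1991  0.0866] F [-0.6  0.3 -0.4] M [-0.02  0.01  0.02] gap 0.0561 q6 0.11
```

View pics/w9.png

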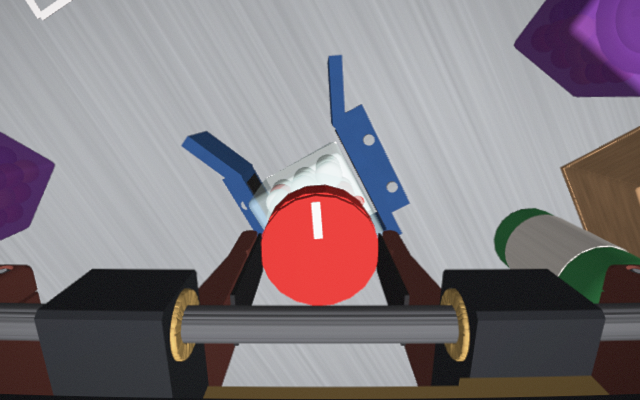

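Fz has fallen to -0.4 N, which is just the cap's weight, so the cap is free. Now I'll raise it straight up.

```bash
python3 - <<'E'
from h import *
move_l([*B(-0.0007,-0.0014),0.1],speed=.04); hold(.1); rep('a')
move_l([*B(-0.0007,-0.0014),0.115],speed=.04); hold(.4); rep('b')
for n in ['wrist','side','top']: im=snap(n,n[0]+'10.png'); np.savez(n+'10.npz',**im)
im=snap('side'); c=proj(im,[.558,-.199,.1]); print(c)
x,y=map(int,c); cv2.imwrite('pics/c10.png',cv2.resize(im['frame'][y-45:y+45,x-60:x+60],None,fx=6,fy=6,interpolation=cv2.INTER_CUBIC)); print(x-60,y-45)
E
```

```text
a t 19.51 p [ 0.5582 -0.1991  0.0999] F [ 0.   1.1 -1.2] M [-0.02 -0.05  0.03] gap 0.0561 q6 0.11
b t 20.43 p [ 0.5582 -0.1991  0.1148] F [-0.3  0.1  0.2] M [-0.05 -0.06 -0.03] gap 0.0561 q6 0.11
[374.58340439 165.3188898 ]
314 120
```

View pics/c10.png

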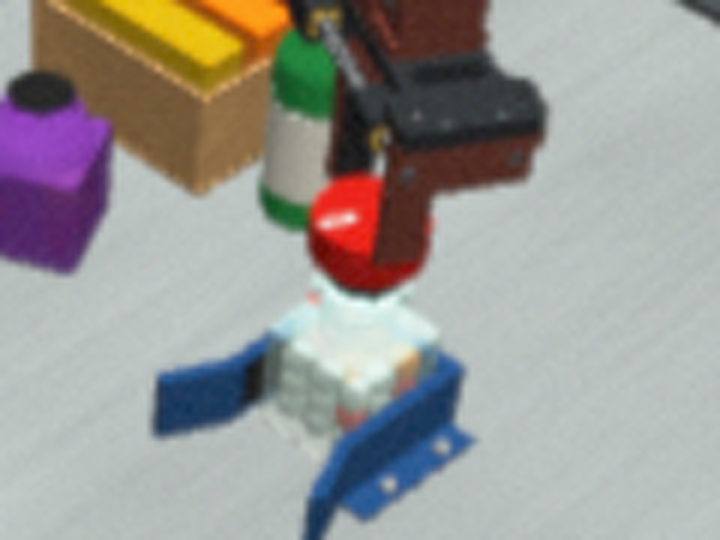

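View pics/w10.png

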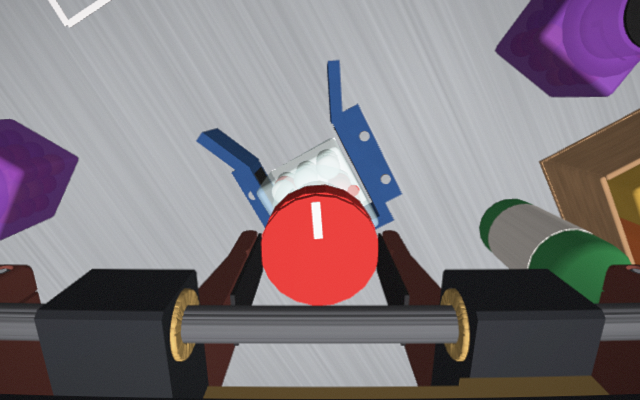

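The cap is up, level and still gripped, and the jar stands in the brace. I'll check for slip in the grip (cap blob now against at the grasp) and the position of the jar.

```bash
python3 - <<'E'
from seg import *
for n in ['w3','w5','w8','w10']:
    f=cv2.imread(f'pics/{n}.png'); b=max(blobs(capred({'frame':f}),1500),key=lambda b:b[0][4]); print(n,b[0],b[1].round(2))
im=snap('wrist')
cv2.imwrite('pics/c11.png',cv2.resize(im['frame'][110:240,220:410],None,fx=4,fy=4,interpolation=cv2.INTER_CUBIC))
# cap lower edge in side view
sd=snap('side'); b=min(blobs(capred(sd),60),key=lambda b:np.hypot(*(b[1]-[374,160]))); print('side cap',b[0],b[1])
for zb in (.110,.112,.114,.116,.118):
    c=np.array([.558,-.199]); 
    pts=np.array([proj(sd,[c[0]+.029*np.cos(t),c[1]+.029*np.sin(t),zb]) for t in np.linspace(0,6.28,90)]); top=np.array([proj(sd,[c[0]+.029*np.cos(t),c[1]+.029*np.sin(t),zb+.022]) for t in np.linspace(0,6.28,90)])
    print(zb,'pred bottom row',pts[:,1].max().round(2),'top row',top[:,1].min().round(2),'left',top[:,0].min().round(2))
E
```

```text
w3 [  261   186   117   120 10497] [319.34 246.71]
w5 [  261   185   117   121 10526] [319.33 246.74]
w8 [  261   186   118   120 10389] [319.51 247.52]
w10 [  261   186   118   120 10356] [319.53 247.6 ]
side cap [366 149  17  19 183] [372.80874317 158.61202186]
0.11 pred bottom row 169.49 top row 150.44 left 365.71
0.112 pred bottom row 168.97 top row 149.91 left 365.78
0.114 pred bottom row 168.45 top row 149.37 left 365.85
0.116 pred bottom row 167.92 top row 148.84 left 365.92
0.118 pred bottom row 167.4 top row 148.3 left 365.99
```

View pics/c11.png

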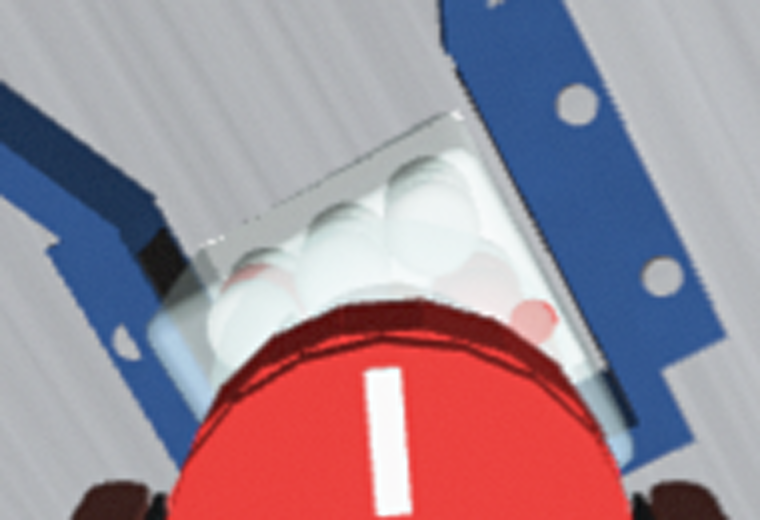

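View pics/t10.png

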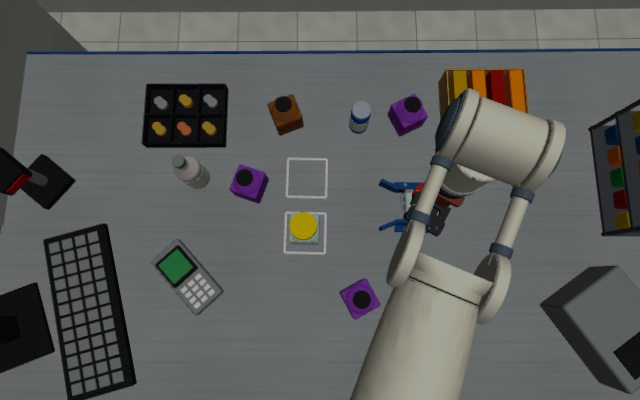

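The side view's cap rows, 149–167, match a lower edge near z = 0.114, 2 cm above the mouth. The wrist blob is unchanged since the grasp, apart from a shift of less than 1 px. The top view shows the yellow jar, terminal, bottles and look-alikes at their original pixels. I'll hand it in.

```bash
python3 - <<'E'
from h import *
im=snap('wrist')
P=lambda a,b,z:onplane(im,220+(a+.5)/4-.5,110+(b+.5)/4-.5,z)[:2]
p,q=P(205,243,0),P(455,112,0);d=(q-p)/np.linalg.norm(q-p);print('jar ctr',(p+q)/2+32e-3*np.array([d[1],-d[0]]),'yaw',np.arctan2(d[1],d[0]))
rep('final'); job_done()
E
```

```text
jar ctr [ 0.55808389 -0.1994312 ] yaw -0.03430049965064284
final t 20.78 p [ 0.5583 -0.1991  0.115 ] F [-0.5  0.  -1. ] M [-0.04  0.   -0.02] gap 0.0561 q6 0.11
the job is handed in; nothing more can be done
```

I slid the red-capped jar by its cap along the counter into the blue brace until it touched the end wall. I then turned the cap about 1.06–1.08 rad anticlockwise, let its upward push confirm it was free, and raised it straight up. The job was handed in at 20.8 s, with the cap still gripped.

- **Jar seated:** it pressed the end wall with about 5 N before I eased off. The last check put its centre at (0.558, -0.199), about 2 mm past the nominal seat point, where it meets the end wall. Its yaw was -0.03, against -0.024 for the brace.
- **Cap:** it is centred within 1 mm of the jar's centre. Its lower edge is at about z = 0.114, 2 cm above the mouth, and it did not slip noticeably in the grip.
- **Cap free:** when I started lifting, the vertical force fell to about the cap's own weight, and the jar stayed in the brace.
- **Other goods:** in the last top view, the yellow jar, the card terminal and the other goods not hidden by the arm were where they started. The green bottle was hidden there, but the side and wrist views show it upright and clear of the gripper; I did not re-measure it.
- **Odd readings:** the finger opening read 56 mm on the 58 mm cap, and the jar yaw readings differed by about 0.01 rad. The measured wrist moment stayed near zero during the turn, where I expected about 0.3 N m; the pictures confirmed that the cap had turned.

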